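Moulds from the cooling tray to the filling rack, in the same order

TASK

The four chocolate moulds on the cooling tray hold set shells and stand in the order in which they were cast. Move them over to the empty filling rack, one to a bay and in the same order from left to right, so that they are filled in turn: lift each over the rack's front lip and lower it gently behind the lip until it stands upright on the rack's floor, without dropping or tipping any, then let go of them all.

Things in the scene. Friction and masses are not known exactly. Their poses are not given: they have to be found in the camera images.
- mould_a: White plastic praline mould with a field of small round cavities, standing on its long edge in one of the holders; the longest of the four: 202 long, 23 thick, 105 high (mm). 0.2 to 0.4 kg. Origin: centre of its underside. x runs along its length, y across its thickness, z up. Take it from above across its thickness at the middle of its top edge.
- mould_b: White plastic bar mould with two long scored bar cavities, standing on its long edge in one of the holders; 184 long, 20 thick, 92 high, the lowest of the four (mm). 0.2 to 0.4 kg. Origin: centre of its underside. x runs along its length, y across its thickness, z up. Take it from above across its thickness at the middle of its top edge.
- mould_c: White plastic half-sphere mould with three rows of five domes, standing on its long edge in one of the holders; 164 long, 22 thick, 118 high, the highest of the four (mm). 0.2 to 0.4 kg. Origin: centre of its underside. x runs along its length, y across its thickness, z up. Take it from above across its thickness at the middle of its top edge.
- mould_d: White plastic mould with twelve square cavities, standing on its long edge in one of the holders; the shortest of the four: 142 long, 24 thick, 100 high (mm). 0.2 to 0.4 kg. Origin: centre of its underside. x runs along its length, y across its thickness, z up. Take it from above across its thickness at the middle of its top edge.
- holder_a: Grey holder (foot 210 x 60 mm) with two wire hoops 132 mm long, 48 mm high, fixed on the tray; mould_a starts in it and the emptied holder stays, so it marks mould_a's place in the row. The four holders look alike, 74 mm apart along y. Origin: centre of its underside, 7 mm over the table; x along the mould, y along the row (+y left), z up. The mould stands 4 mm above the origin.
- holder_b: Grey holder (foot 210 x 60 mm) with two wire hoops 132 mm long, 48 mm high, fixed on the tray; mould_b starts in it and the emptied holder stays, so it marks mould_b's place in the row. The four holders look alike, 74 mm apart along y. Origin: centre of its underside, 7 mm over the table; x along the mould, y along the row (+y left), z up. The mould stands 4 mm above the origin.
- holder_c: Grey holder (foot 210 x 60 mm) with two wire hoops 132 mm long, 48 mm high, fixed on the tray; mould_c starts in it and the emptied holder stays, so it marks mould_c's place in the row. The four holders look alike, 74 mm apart along y. Origin: centre of its underside, 7 mm over the table; x along the mould, y along the row (+y left), z up. The mould stands 4 mm above the origin.
- holder_d: Grey holder (foot 210 x 60 mm) with two wire hoops 132 mm long, 48 mm high, fixed on the tray; mould_d starts in it and the emptied holder stays, so it marks mould_d's place in the row. The four holders look alike, 74 mm apart along y. Origin: centre of its underside, 7 mm over the table; x along the mould, y along the row (+y left), z up. The mould stands 4 mm above the origin.
- cooling_tray: Shallow aluminium tray under the row of holders, 250 (x) x 316 (y) x 14 mm, fixed. Origin: centre of its underside, on the table; x away from the robot, y along the row to the left, z up. The holders stand at y = +111, +37, -37 and -111 mm.
- filling_rack: Empty steel rack, 250 x 316 mm, fixed. Origin: centre of its underside, on the table; x away from the robot, y left, z up. Four bays, middles at x 0, y +111, +37, -37, -111 mm; moulds stand along x. Floor at z 12. Front lip at x -123, back stop at x +123, tops z 45, 241 mm clear between. Each bay: between wire hoops 132 long, tops z 60, 37 mm apart at the floor, 50 mm at the top.

How it is judged (in metres and radians):
At the end, for the whole second after the job is handed in: Each mould is in the rack bay of the same rank from the left as its holder on the tray: within 18 mm of the bay's middle line, between lip and stop, within 6 mm of the floor, upright within 0.12 rad, along the bay within 0.2 rad; all at rest and released (((y of holder_a in the frame of cooling_tray between 0.091 and 0.131 m and y of mould_a in the frame of filling_rack between 0.093 and 0.129 m) or (y of holder_a in the frame of cooling_tray between 0.017 and 0.057 m and y of mould_a in the frame of filling_rack between 0.019 and 0.055 m) or (y of holder_a in the frame of cooling_tray between -0.057 and -0.017 m and y of mould_a in the frame of filling_rack between -0.055 and -0.019 m) or (y of holder_a in the frame of cooling_tray between -0.131 and -0.091 m and y of mould_a in the frame of filling_rack between -0.129 and -0.093 m)) and x of mould_a in the frame of filling_rack between -0.025 and 0.025 m and z of mould_a in the frame of filling_rack between 0.006 and 0.018 m and angle between each of mould_a, mould_b, mould_c, mould_d's own z axis and vertical below 0.12 rad and angle between the x axis of each of mould_a, mould_b, mould_c, mould_d and the x axis of filling_rack, either way round below 0.2 rad and linear speed of each of mould_a, mould_b, mould_c, mould_d below 0.02 m/s and angular speed of each of mould_a, mould_b, mould_c, mould_d below 0.3 rad/s and contact force between each of mould_a, mould_b, mould_c, mould_d and the fingers below 0.1 N and ((y of holder_b in the frame of cooling_tray between 0.091 and 0.131 m and y of mould_b in the frame of filling_rack between 0.093 and 0.129 m) or (y of holder_b in the frame of cooling_tray between 0.017 and 0.057 m and y of mould_b in the frame of filling_rack between 0.019 and 0.055 m) or (y of holder_b in the frame of cooling_tray between -0.057 and -0.017 m and y of mould_b in the frame of filling_rack between -0.055 and -0.019 m) or (y of holder_b in the frame of cooling_tray between -0.131 and -0.091 m and y of mould_b in the frame of filling_rack between -0.129 and -0.093 m)) and x of mould_b in the frame of filling_rack between -0.034 and 0.034 m and z of mould_b in the frame of filling_rack between 0.006 and 0.018 m and ((y of holder_c in the frame of cooling_tray between 0.091 and 0.131 m and y of mould_c in the frame of filling_rack between 0.093 and 0.129 m) or (y of holder_c in the frame of cooling_tray between 0.017 and 0.057 m and y of mould_c in the frame of filling_rack between 0.019 and 0.055 m) or (y of holder_c in the frame of cooling_tray between -0.057 and -0.017 m and y of mould_c in the frame of filling_rack between -0.055 and -0.019 m) or (y of holder_c in the frame of cooling_tray between -0.131 and -0.091 m and y of mould_c in the frame of filling_rack between -0.129 and -0.093 m)) and x of mould_c in the frame of filling_rack between -0.044 and 0.044 m and z of mould_c in the frame of filling_rack between 0.006 and 0.018 m and ((y of holder_d in the frame of cooling_tray between 0.091 and 0.131 m and y of mould_d in the frame of filling_rack between 0.093 and 0.129 m) or (y of holder_d in the frame of cooling_tray between 0.017 and 0.057 m and y of mould_d in the frame of filling_rack between 0.019 and 0.055 m) or (y of holder_d in the frame of cooling_tray between -0.057 and -0.017 m and y of mould_d in the frame of filling_rack between -0.055 and -0.019 m) or (y of holder_d in the frame of cooling_tray between -0.131 and -0.091 m and y of mould_d in the frame of filling_rack between -0.129 and -0.093 m)) and x of mould_d in the frame of filling_rack between -0.055 and 0.055 m and z of mould_d in the frame of filling_rack between 0.006 and 0.018 m); the robot touches nothing.
It fails at once if a mould is tipped more than 0.6 rad (angle between any of mould_a, mould_b, mould_c, mould_d's own z axis and vertical above 0.6 rad).
It fails at once if a mould is dropped or rammed onto the filling rack (over 60 N) (contact force between any of mould_a, mould_b, mould_c, mould_d and filling_rack above 60 N).
It also fails if it takes over 118 s, if anything falls off the work surface, if the arm or the gripper's body presses on something with over 40 N, if the wrist force passes 120 N, or if a joint passes its speed limit or range.

ROBOT

A 6-joint arm with a two-finger parallel gripper is mounted at the origin on a cart in front of the work surface, level with it; the furniture and walls round the work are solid. World frame = base frame: x ahead of the robot, y to its left, z up, the work surface at z = 0. Lengths are in m, angles in degrees, forces in N, time in s.
With the tool pointing down it reaches from about 0.4 to 0.825 m from the base axis. Payload 7 kg.
Tool frame: the origin (TCP) lies midway between the tips of the shut fingers; the grasp point (between the pads) lies r.hold_point_z behind it (r.hold_point_z is the distance from the TCP to the grasp point, in m); z points along the fingers, x is the direction in which the jaws open and shut, and the axes are right-handed (so a half turn about z gives the same grasp; the last joint's range is limited). The gripper opens to 88 mm and grips with 3 to 60 N. Pads are 19 mm wide; open, the fingers measure 130 mm over their backs; the gripper's body (78 mm by 193 mm) begins 47 mm behind the grasp point.
Start: joints at [80.22, 20.546, 0.682, 0, -70.136, -16.507], TCP at [0.299, 0.605, 0.188] pointing down, gripper open.
Joint ranges: [-176.03, 176.03], [-82.01, 121.73], [-58.28, 71.71], [-173.87, 95.51], [-174.79, -0.11], [-173.66, 173.66]. Speed limits (degrees/s): [136.94, 136.94, 172.46, 180, 180, 180].

INTERFACE

Orientations are given as [roll, pitch, yaw] about the fixed x, y, z axes, in that order (R = Rz(yaw) Ry(pitch) Rx(roll)).
In Python, from plant import get_state, viewer, close_job, r gives the robot as it stands.
- The arm moves only by the tool apply_moves, never from a script. Its argument "plan" is a list of rows, each a list of 3 entries, a list of its own where there are three numbers: the closure in counts, from 0 (fully open) to 255 (shut), then the shift along the tool's x, y, z in units of 50 mm (1.0 is 50 mm), then the turn about the tool's z in units of 6 degrees (1.0 is 6 degrees). A call has 1 to 12 rows; each row shifts and turns the commanded pose from where the row before left it, along the tool's axes as they then stand; what a row does not reach is not made up. A row lasts 1/8 s, in which the tool goes at most 62.5 mm and 10.7 degrees, less where a joint would pass 70% of its speed; a pose out of reach is approached as far as the arm can. A call is refused whole if a number of a shift passes 1 or a number of a turn 1, either way. A call with a gripper value outside its range is refused whole. The fingers move at their own pace and stop on an object; "squeeze" is the grip in N (left out, the last holds). Time passes only in rows, so rows that do not move let the fingers close. It gives the time, the measured TCP pose, the force and the opening at its end, in the units of the state.
- get_state(): the state, without advancing time (a new reading comes with each control period).
- viewer.capture(name): name is "scene" or "top"; returns a dict with "frame" (480x640x3 uint8, blue, green, red), "K" (3x3 intrinsics, pixels), "R" (3x3) and "t" (3): a world point X has camera coordinates R X + t. Camera axes: x right, y down, z forward; pixel columns grow to the right and rows downward; lengths in m; the calibration is good to about 2 mm. A picture is of the moment at which its call begins. There is no depth.
- close_job(): hands the job in, once; it reports no verdict.
The state is a dict: "time_s": time; "joints": joint angles; "qd": joint speeds; "joint_torque": joint torques, N m; "tcp_pos": TCP position; "eef_rot": TCP orientation; "contact_force": force on the tool from outside, world axes, zero at the start; "moment": the same for the moment, N m; "gripper_width": finger opening in m.
Only numpy, scipy, OpenCV 4.12 (cv2) and the standard library are available. Lean on these libraries where they do the work, as an engineer would, in place of code of your own. Each camera call takes 0.05 s, during which the arm holds its last target.

## Working session

There is one attempt and no reset: what is moved stays moved. The work goes in short steps, Python scripts to look and compute and a tool call to move; the robot and the scene stay as the last step left them, time stands still between calls to the robot, and variables do not carry over. Pictures are saved under pics/ and viewed, and the job is handed in when it is done.

Besides the shell and the picture viewer there is one more tool, called as name(argument=value, ...) on one line, values as JSON. apply_moves: Moves the arm, as the interface text tells. Its arguments: {"type":"object","properties":{"plan":{"type":"array","items":{"type":"array"}},"squeeze":{"type":"number"}},"required":["plan"]}

```bash
mkdir -p pics
python3 - <<'E'
from plant import get_state, viewer, r
import cv2
s=get_state(); print(s); print(r.hold_point_z)
for n in("scene","top"):
    c=viewer.capture(n); cv2.imwrite(f"pics/{n}0.png",c["frame"]); print(n,c["K"],c["R"],c["t"])
E
```

```text
{'time_s': 0.0, 'joints': array([ 8.02196773e+01,  2.05917727e+01,  6.31176615e-01, -1.88063688e-02,
       -7.01340632e+01, -1.65074786e+01]), 'qd': array([ 0.06940364, -0.05037091,  0.16019667, -0.01607359,  0.02337277,
       -0.01297035]), 'joint_torque': array([ 1.68687733e-03, -5.82721066e+01,  2.93046981e+01,  6.99675232e+00,
        7.06955689e-03, -1.59748488e-04]), 'tcp_pos': array([0.29872913, 0.60467069, 0.18720332]), 'eef_rot': array([-1.79990051e+02, -9.57812950e-02, -1.16294215e+02]), 'contact_force': array([ 0.52463802, -0.62484008, -0.63722142]), 'moment': array([-0.06921285,  0.02892442,  0.03576151]), 'gripper_width': 0.08768333234085228}
0.0188
scene [[437.22898901   0.         318.67996957]
 [  0.         437.22898901 230.17115797]
 [  0.           0.           1.        ]] [[ 6.34326381e-01 -7.73065145e-01  5.68931003e-04]
 [-5.06262559e-01 -4.15961690e-01 -7.55429742e-01]
 [ 5.84233056e-01  4.78900986e-01 -6.55229412e-01]] [-0.32303651  0.27864324  0.75137978]
top [[522.9271629    0.         324.38075286]
 [  0.         522.9271629  240.58589565]
 [  0.           0.           1.        ]] [[ 0.0183551  -0.99975639  0.01225749]
 [-0.98243229 -0.02031149 -0.18551075]
 [ 0.18571452 -0.00863709 -0.98256578]] [-0.02439703  0.52735454  1.05261877]
```

View pics/scene0.png

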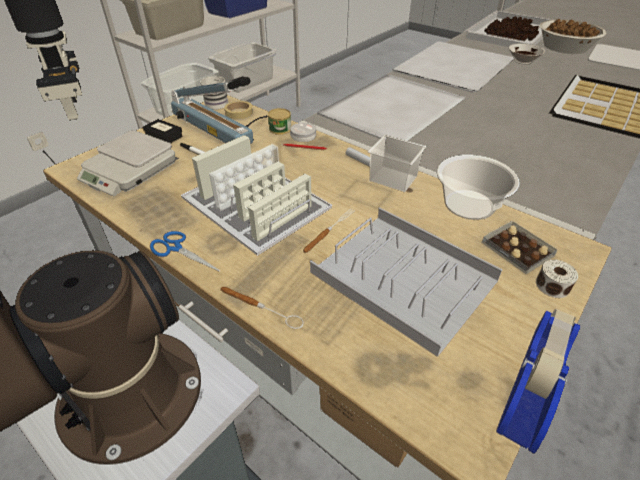

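View pics/top0.png

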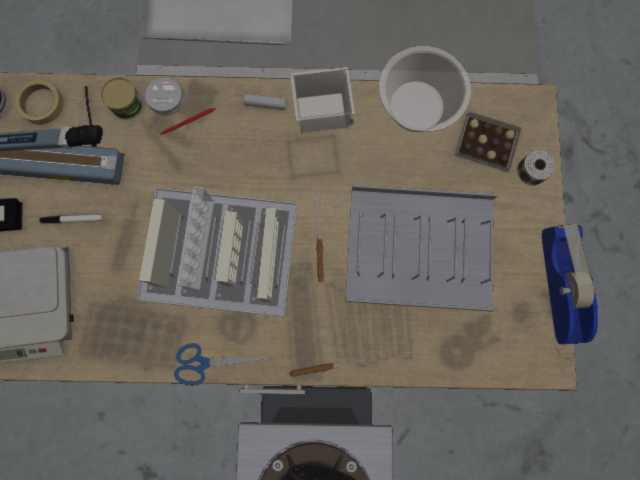

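The scene shows the tray with four moulds at about (255,190), the rack empty at (405,275). The top view shows the tray around (218,252) and the rack around (421,248). I'll zoom in for corners.

Run:
```python
import cv2
t=cv2.imread("pics/top0.png"); 
cv2.imwrite("pics/t_tray.png",cv2.resize(t[180:325,130:305],None,fx=4.4,fy=4.1,interpolation=cv2.INTER_CUBIC))
cv2.imwrite("pics/t_rack.png",cv2.resize(t[180:325,335:510],None,fx=4.4,fy=4.1,interpolation=cv2.INTER_CUBIC))
s=cv2.imread("pics/scene0.png")
cv2.imwrite("pics/s_tray.png",cv2.resize(s[125:260,170:340],None,fx=4.4,fy=4.4,interpolation=cv2.INTER_CUBIC))
```

```text
(no output)
```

View pics/t_tray.png

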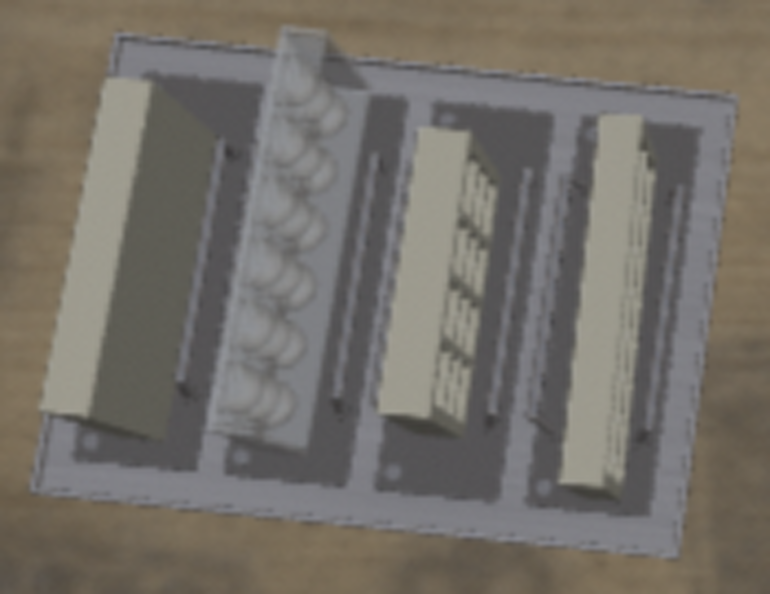

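View pics/t_rack.png

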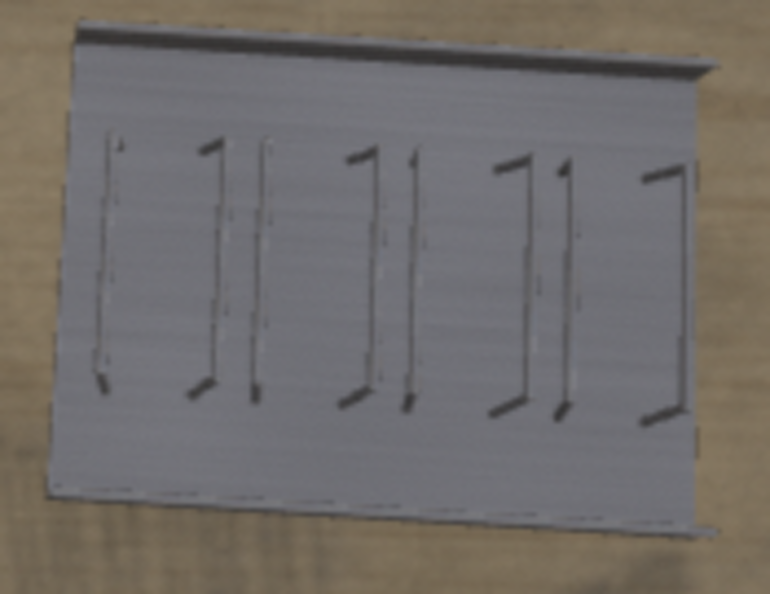

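View pics/s_tray.png

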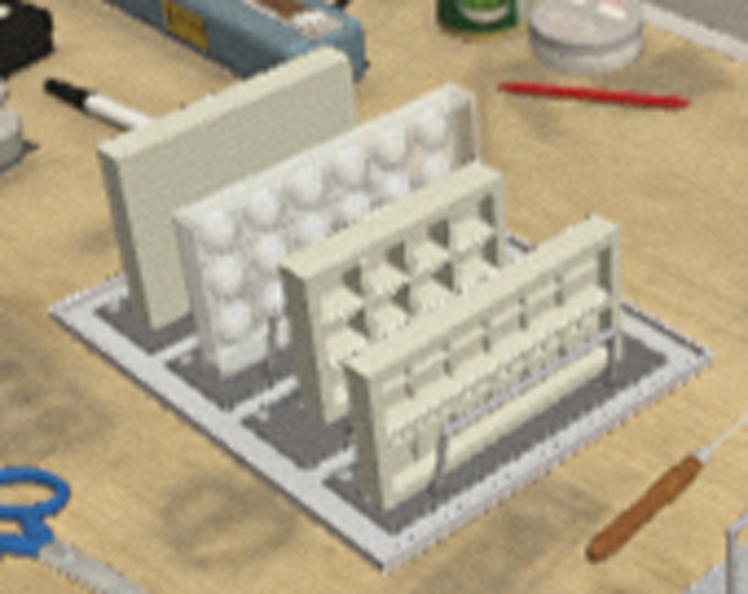

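```bash
cat > h.py <<'E'
import numpy as np
from plant import get_state, viewer, r
def ray(c,uv,z):
    R,t,K=map(np.array,(c["R"],c["t"],c["K"]))
    d=R.T@np.linalg.solve(K,[uv[0],uv[1],1.]); o=-R.T@t
    return o+d*(z-o[2])/d[2]
E
python3 - <<'E'
from h import *
import cv2
c=viewer.capture("top")
T=lambda p:(130+p[0]/4.4-.4,180+p[1]/4.1-.4)
Rk=lambda p:(335+p[0]/4.4-.4,180+p[1]/4.1-.4)
def fit(P,name):
    P=np.array(P); # order: farL, farR, nearR, nearL
    print(name,"c",P.mean(0).round(4)," wid",np.linalg.norm(P[1]-P[0]).round(4),np.linalg.norm(P[2]-P[3]).round(4)," len",np.linalg.norm(P[0]-P[3]).round(4),np.linalg.norm(P[1]-P[2]).round(4)),
    v=P[0]+P[1]-P[2]-P[3]; w=P[0]+P[3]-P[1]-P[2]
    print("  yaw by len",np.degrees(np.arctan2(v[1],v[0])).round(2)," by wid",np.degrees(np.arctan2(-w[0],w[1])).round(2))
fit([ray(c,T(p),.014)for p in[(117,33),(737,95),(678,555),(33,492)]],"tray")
m=[("1",[(104,78),(152,78),(92,417),(42,412)],.118+.011),("2",[(280,27),(326,31),(258,440),(212,432)],.116),
("3",[(418,126),(470,130),(433,417),(378,413)],.111),("4",[(598,114),(642,116),(606,488),(560,484)],.103)]
for n,p,z in m: fit([ray(c,T(q),z) for q in p],"m"+n)
# rack: floor/lip/stop tops
fit([ray(c,Rk(p),z) for p,z in[((80,22),.045),((718,65),.045),((718,535),.045),((48,488),.045)]],"rack?")
for a,b in[((112,135),(97,375)),((223,140),(213,382)),((264,138),(255,388)),((377,150),(371,390)),((417,150),(408,398)),((530,155),(527,400)),((570,162),(566,405)),((684,167),(684,408))]:
    A=ray(c,Rk(a),.06);B=ray(c,Rk(b),.06);print(A[:2].round(4),B[:2].round(4),np.degrees(np.arctan2(*(A-B)[1::-1])).round(1),((A+B)/2)[:2].round(4))
E
```

```text
tray c [0.5088 0.214  0.014 ]  wid 0.3134 0.3129  len 0.2479 0.2466
  yaw by len -4.95  by wid -4.96
m1 c [0.5088 0.3223 0.129 ]  wid 0.0215 0.022  len 0.1623 0.1647
  yaw by len -4.9  by wid -1.91
m2 c [0.5201 0.2504 0.116 ]  wid 0.0211 0.0207  len 0.2001 0.202
  yaw by len -4.94  by wid -6.81
m3 c [0.5024 0.1806 0.111 ]  wid 0.0238 0.0245  len 0.1414 0.1413
  yaw by len -3.98  by wid -3.48
m4 c [0.4918 0.1015 0.103 ]  wid 0.0203 0.0206  len 0.1827 0.1836
  yaw by len -3.01  by wid -2.94
rack? c [ 0.521  -0.2242  0.045 ]  wid 0.3141 0.3165  len 0.2455 0.2463
  yaw by len -2.77  by wid -3.11
[ 0.5876 -0.0882] [ 0.4631 -0.0818] -2.9 [ 0.5253 -0.085 ]
[ 0.586  -0.1415] [ 0.4606 -0.1364] -2.3 [ 0.5233 -0.1389]
[ 0.5875 -0.1612] [ 0.4579 -0.1561] -2.2 [ 0.5227 -0.1586]
[ 0.5823 -0.2154] [ 0.458  -0.2107] -2.2 [ 0.5202 -0.213 ]
[ 0.5827 -0.2347] [ 0.4543 -0.228 ] -3.0 [ 0.5185 -0.2313]
[ 0.5812 -0.289 ] [ 0.4544 -0.284 ] -2.2 [ 0.5178 -0.2865]
[ 0.578  -0.3081] [ 0.4522 -0.3023] -2.7 [ 0.5151 -0.3052]
[ 0.5765 -0.3629] [ 0.4518 -0.3578] -2.3 [ 0.5141 -0.3604]
```

```bash
cat >> h.py <<'E'
def units(p0,p1,yaw):
    y=np.radians(yaw); d=(np.array(p1)-p0)/.05
    return np.round([d[0]*np.cos(y)+d[1]*np.sin(y), d[0]*np.sin(y)-d[1]*np.cos(y), -d[2]],3)
E
python3 - <<'E'
from h import *
print(units([.299,.605,.188],[.4918,.1015,.170],-93))
E
```

```text
[ 9.854 -4.378  0.36 ]
```

apply_moves(plan=[[105,[0,0,0],-0.97],[105,[0,0,0],-0.97],[105,[0,0,0],-0.97],[105,[0,0,0],-0.97]], squeeze=30)

```text
time_s: 0.65
tcp_pos: [0.2989, 0.605, 0.1877]
eef_rot: [180.0, -0.0, -92.8]
contact_force: [-0.3, -0.1, 0.1]
gripper_width: 0.0544
```

apply_moves(plan=[[105,[0.896,-0.398,0],0],[105,[0.896,-0.398,0],0],[105,[0.896,-0.398,0],0],[105,[0.896,-0.398,0],0],[105,[0.896,-0.398,0],0],[105,[0.896,-0.398,0],0],[105,[0.896,-0.398,0],0],[105,[0.896,-0.398,0],0],[105,[0.896,-0.398,0],0],[105,[0.896,-0.398,0],0],[105,[0.894,-0.398,0],0],[105,[0,0,0],0]])

```text
time_s: 2.15
tcp_pos: [0.492, 0.099, 0.1879]
eef_rot: [180.0, -0.0, -93.2]
contact_force: [-0.6, 0.2, -0.3]
gripper_width: 0.0514
```

apply_moves(plan=[[105,[0,0,0],0],[105,[0,0,0],0]])

```text
time_s: 2.4
tcp_pos: [0.4914, 0.1024, 0.1881]
eef_rot: [180.0, 0.0, -92.9]
contact_force: [-1.0, 0.1, -1.0]
gripper_width: 0.0516
```

Run:
```python
from h import *
import cv2
for n in("top","scene"):
    cv2.imwrite(f"pics/{n}1.png",viewer.capture(n)["frame"])
```

```text
(no output)
```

View pics/scene1.png

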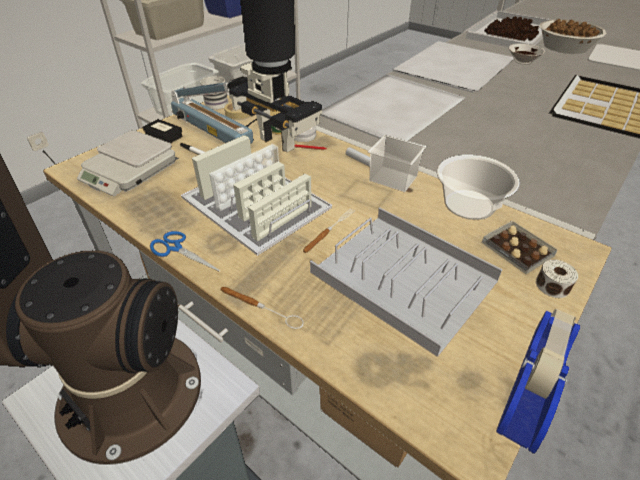

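View pics/top1.png

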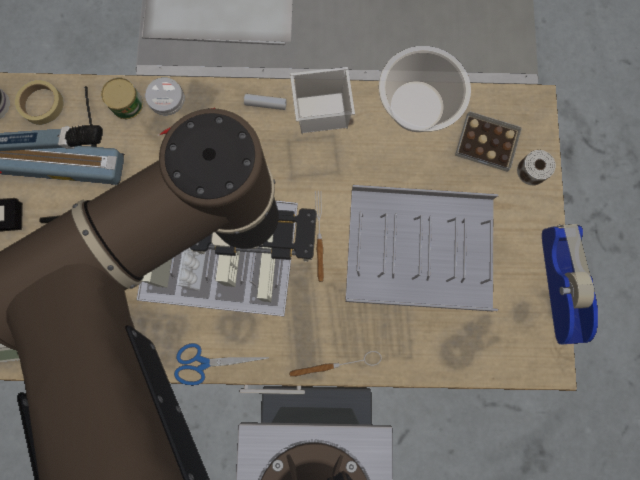

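The scene shows the gripper over the right-hand mould, fingertips at about (290,145), with the mould top at about (285,195). The top view agrees. I'm descending now.

apply_moves(plan=[[105,[0,0,0.5],0],[105,[0,0,0.5],0],[105,[0,0,0.5],0],[105,[0,0,0.3],0],[105,[0,0,0.3],0],[105,[0,0,0.28],0],[105,[0,0,0],0],[105,[0,0,0],0]])

```text
time_s: 3.5
tcp_pos: [0.4921, 0.1018, 0.0696]
eef_rot: [-180.0, 0.0, -93.0]
contact_force: [-0.1, 0.2, 0.4]
gripper_width: 0.0516
```

Run:
```python
from h import *
import cv2
f=viewer.capture("scene")["frame"][90:260,170:380]
cv2.imwrite("pics/s2.png",cv2.resize(f,None,fx=3.5,fy=3.5,interpolation=cv2.INTER_CUBIC))
```

```text
(no output)
```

View pics/s2.png

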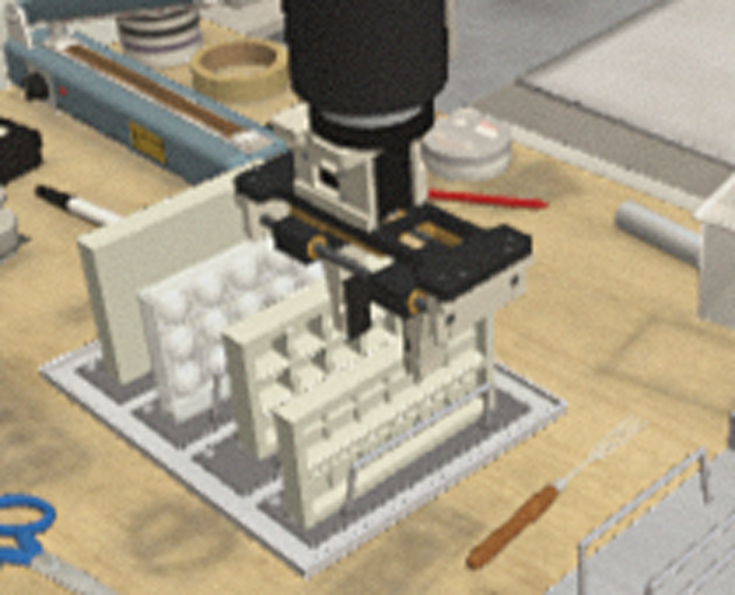

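The fingers straddle the bar mould with one at about (425,350) in the zoom and nothing else touched. Closing.

apply_moves(plan=[[200,[0,0,0],0],[255,[0,0,0],0],[255,[0,0,0],0],[255,[0,0,0],0],[255,[0,0,0],0]], squeeze=30)

```text
time_s: 4.18
tcp_pos: [0.4917, 0.1017, 0.0692]
eef_rot: [-180.0, 0.0, -93.0]
contact_force: [-0.8, -0.2, -0.6]
gripper_width: 0.0073
```

apply_moves(plan=[[255,[0,0,-0.2],0],[255,[0,0,-0.4],0],[255,[0,0,-0.6],0],[255,[0,0,-0.6],0],[255,[0,0,-0.4],0],[255,[0,0,0],0],[255,[0,0,0],0]])

```text
time_s: 5.05
tcp_pos: [0.4913, 0.1015, 0.179]
eef_rot: [180.0, 0.0, -93.0]
contact_force: [0.1, -0.7, -0.2]
gripper_width: 0.0001
```

Run:
```python
from h import *
import cv2
f=viewer.capture("scene")["frame"][60:260,170:380]
cv2.imwrite("pics/s3.png",cv2.resize(f,None,fx=3,fy=3,interpolation=cv2.INTER_CUBIC))
s=get_state();p=s["tcp_pos"];print(p,s["eef_rot"],s["contact_force"],s["moment"])
print("from nominal",units([.4918,.1015,.179],[.5147,-.3328,.179],-93))
```

```text
[0.49118161 0.10145788 0.17859454] [ 1.79944186e+02 -2.35775938e-02 -9.30132819e+01] [ 0.06626886 -0.53826979 -0.01413028] [-0.07776674  0.00783426  0.03802941]
from nominal [ 8.65  -0.912 -0.   ]
```

View pics/s3.png

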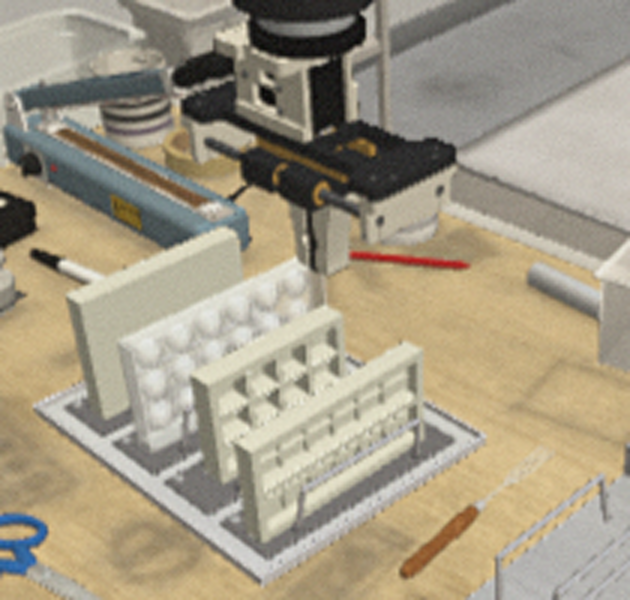

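The gripper closed on nothing: the width is 0 and the mould is still in its holder. I'll compare the projected TCP with where the image shows the fingertips.

Run:
```python
from h import *
import cv2
s=get_state();p=s["tcp_pos"]
for n in("scene","top"):
    c=viewer.capture(n)
    def pr(X):
        q=np.array(c["K"])@(np.array(c["R"])@X+c["t"]);return (q[:2]/q[2])
    f=c["frame"].copy()
    for X,col in[(p,(0,0,255)),(np.array([.4918,.1015,.103]),(0,255,0)),(np.array([.5088,.3223,.129]),(255,0,0))]:
        u=pr(X);print(n,u.round(1));cv2.circle(f,tuple(int(round(v)) for v in u),3,col,1)
    cv2.imwrite(f"pics/p_{n}.png",cv2.resize(f[60:330,130:390],None,fx=2.2,fy=2.2,interpolation=cv2.INTER_CUBIC))
```

```text
scene [278.2 163.8]
scene [280.3 191.4]
scene [221.2 147.9]
top [262.4 245.8]
top [266.4 252.1]
top [151.9 239.1]
```

View pics/p_scene.png

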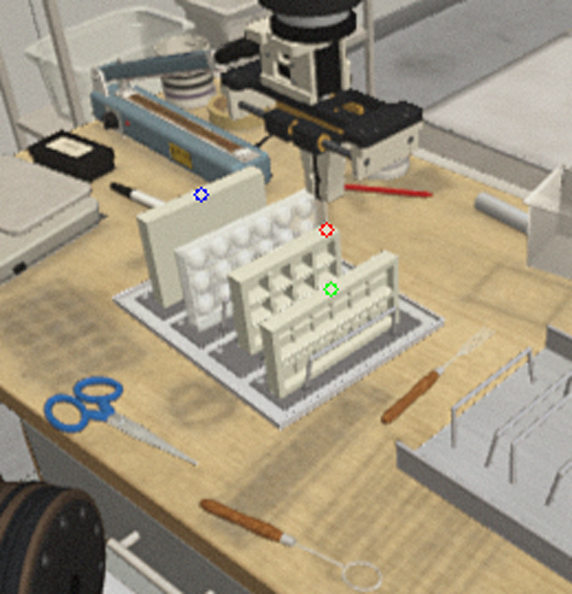

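View pics/p_top.png

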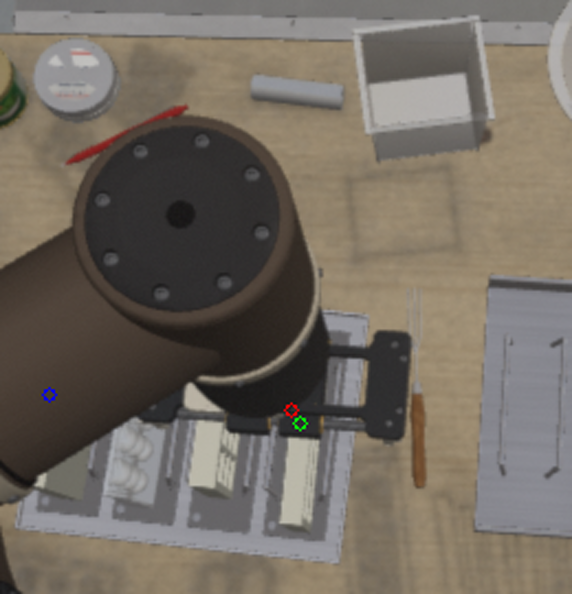

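Run:
```python
from h import *
import cv2
s=get_state();p=s["tcp_pos"];yaw=np.radians(s["eef_rot"][2])
c=viewer.capture("scene")
def pr(X):
    q=np.array(c["K"])@(np.array(c["R"])@X+c["t"]);return (q[:2]/q[2])
f=cv2.resize(c["frame"][95:215,220:340],None,fx=5,fy=5,interpolation=cv2.INTER_CUBIC)
def dot(X,col):
    u=(pr(X)-[220,95]+.5)*5; cv2.circle(f,tuple(int(v) for v in u),3,col,-1)
dot(p,(0,0,255)); dot(p+[0,0,.0188],(0,255,255)); dot(p+[0,0,.0658],(255,0,255))
for t in np.linspace(-.5,.5,11): dot(np.array([.4918,.1015,.103])+.184*t*np.array([np.cos(np.radians(-3)),np.sin(np.radians(-3)),0]),(0,255,0))
cv2.imwrite("pics/z4.png",f)
```

```text
(no output)
```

View pics/z4.png

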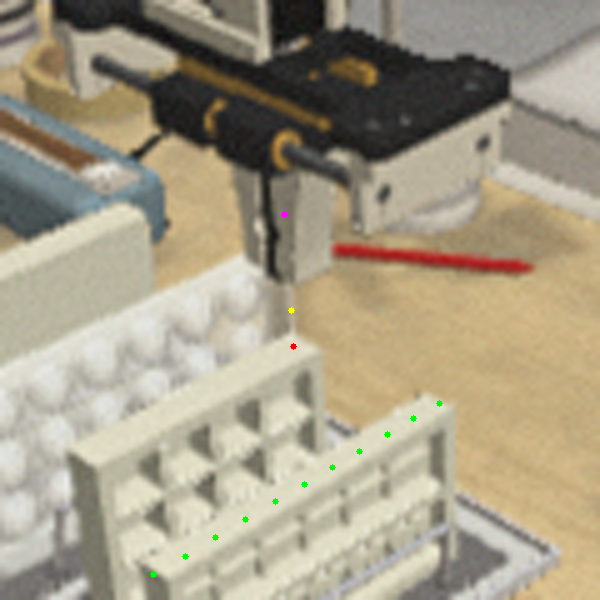

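Run:
```python
from h import *
import cv2
A=viewer.capture("top");B=viewer.capture("scene")
P=lambda c:np.array(c["K"])@np.c_[np.array(c["R"]),c["t"]]
for a,b in[((316.4,211),(322,110)),((314,259),(295,126))]:
    X=cv2.triangulatePoints(P(A),P(B),np.array(a).reshape(2,1),np.array(b).reshape(2,1));X=X[:3,0]/X[3];
    q=P(A)@np.r_[X,1];print(X.round(3),q[:2]/q[2])
s=get_state();print(s["tcp_pos"],s["joints"])
f=A["frame"][195:320,130:330];cv2.imwrite("pics/z5.png",cv2.resize(f,None,fx=4,fy=4,interpolation=cv2.INTER_CUBIC))
```

```text
[0.282 0.034 0.699] [268.34443591 391.13798955]
[-7.79  -3.68   4.888] [ -37.19267329 -503.3360066 ]
[0.49148855 0.10153716 0.17866986] [ 3.41392934e+01  4.53729409e+00 -2.14859523e+01 -2.01118900e-03
 -6.40332167e+01  5.28516608e+01]
```

View pics/z5.png

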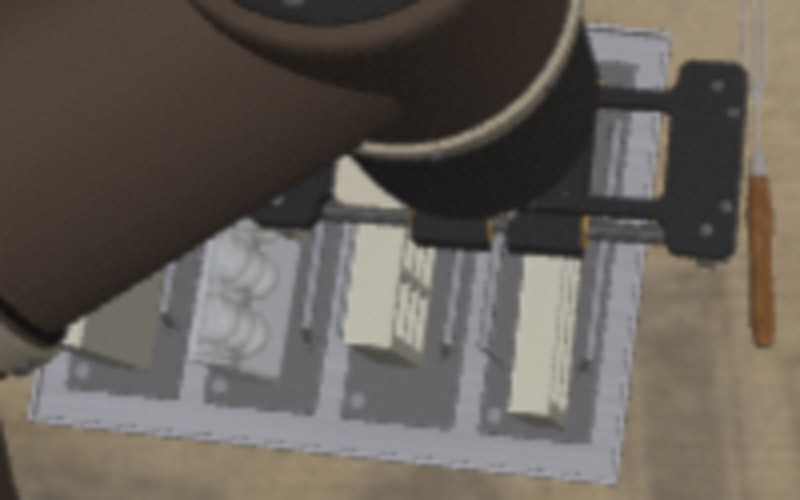

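Run:
```python
from h import *
import cv2
A=viewer.capture("top");B=viewer.capture("scene")
P=lambda c:np.array(c["K"])@np.c_[np.array(c["R"]),c["t"]]
for a,b in[((316.2,211.5),(322,110)),((313.7,259),(295.5,125.5)),((254.7,256.),(273.,119.))]:
    a=np.array(a,float).reshape(2,1);b=np.array(b,float).reshape(2,1)
    X=cv2.triangulatePoints(P(A),P(B),a,b);X=X[:3,0]/X[3]
    q=P(A)@np.r_[X,1];w=P(B)@np.r_[X,1];print(X.round(4),q[:2]/q[2]-a[:,0],w[:2]/w[2]-b[:,0])
```

```text
[0.5223 0.0023 0.325 ] [-0.08097419  0.07538574] [ 0.12811945 -0.02168966]
[0.4467 0.0044 0.3217] [ 0.08233676 -0.08175418] [-0.14002532  0.02085999]
[0.4596 0.0936 0.2999] [ 3.97967049 -4.04020317] [-6.54159324  0.64707877]
```

Run:
```python
from h import *
print({k:getattr(r,k) for k in dir(r) if not k.startswith('_')})
B=viewer.capture("scene")
def pr(X):
    q=np.array(B["K"])@(np.array(B["R"])@X+B["t"]);return (q[:2]/q[2]).round(1)
for z in(.179,.195,.2,.205,.21,.215,.22):print(z,pr(np.array([.4914,.1015,z])))
```

```text
{'Unreachable': <class 'plant.Unreachable'>, 'hold_point_z': 0.0188}
0.179 [278.2 163.6]
0.195 [277.8 157.4]
0.2 [277.7 155.4]
0.205 [277.5 153.4]
0.21 [277.4 151.4]
0.215 [277.2 149.4]
0.22 [277.1 147.4]
```

The image puts the shut fingertips at z ≈ 0.21, while the state reports 0.179. Body triangulation agrees in xy. The real tips are therefore about 32 mm above the reported TCP, so I'll go that much lower, watching the force.

apply_moves(plan=[[105,[0,0,0],0],[105,[0,0,0],0],[105,[0,0,0.5],0],[105,[0,0,0.6],0],[105,[0,0,0.6],0],[105,[0,0,0.5],0],[105,[0,0,0.1],0],[105,[0,0,0.1],0],[105,[0,0,0],0]])

```text
time_s: 6.62
tcp_pos: [0.4921, 0.1019, 0.0597]
eef_rot: [-180.0, 0.0, -93.0]
contact_force: [-0.0, -0.0, 0.3]
gripper_width: 0.0518
```

apply_moves(plan=[[105,[0,0,0.1],0],[105,[0,0,0.1],0],[105,[0,0,0],0]])

```text
time_s: 7.0
tcp_pos: [0.4914, 0.1015, 0.0488]
eef_rot: [180.0, -0.0, -93.0]
contact_force: [-0.3, -0.3, 0.1]
gripper_width: 0.0517
```

Run:
```python
from h import *
import cv2
c=viewer.capture("scene");f=c["frame"][110:250,210:350]
cv2.imwrite("pics/s6.png",cv2.resize(f,None,fx=4,fy=4,interpolation=cv2.INTER_CUBIC))
print(get_state()["contact_force"])
```

```text
[ 0.27549739 -0.63884738  0.34516688]
```

View pics/s6.png

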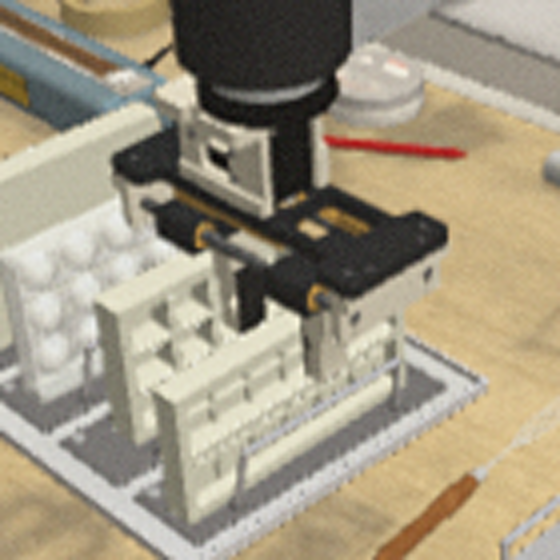

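The fingers now overlap the top of the mould, with the right fingertip at about (320,380) in the zoom and the hoop rail below it. I'll go 9 mm lower and close.

apply_moves(plan=[[105,[0,0,0.09],0],[105,[0,0,0.09],0],[105,[0,0,0],0],[200,[0,0,0],0],[255,[0,0,0],0],[255,[0,0,0],0],[255,[0,0,0],0]], squeeze=30)

```text
time_s: 7.92
tcp_pos: [0.4918, 0.1018, 0.0403]
eef_rot: [-180.0, 0.0, -93.0]
contact_force: [0.3, -2.5, 3.0]
gripper_width: 0.0177
```

apply_moves(plan=[[255,[0,0,-0.1],0],[255,[0,0,-0.2],0],[255,[0,0,-0.4],0],[255,[0,0,-0.4],0],[255,[0,0,-0.4],0],[255,[0,0,-0.3],0],[255,[0,0,0],0],[255,[0,0,0],0]])

```text
time_s: 8.93
tcp_pos: [0.4912, 0.1015, 0.1296]
eef_rot: [179.9, -0.0, -93.0]
contact_force: [-0.2, 0.0, -3.6]
gripper_width: 0.0182
```

Run:
```python
from h import *
import cv2
c=viewer.capture("scene");f=c["frame"][80:260,180:380]
cv2.imwrite("pics/s7.png",cv2.resize(f,None,fx=3,fy=3,interpolation=cv2.INTER_CUBIC))
s=get_state();print(s["tcp_pos"],s["eef_rot"],s["contact_force"],s["gripper_width"])
```

```text
[0.49109337 0.10141463 0.12934733] [ 1.79926817e+02 -3.26693773e-02 -9.30184685e+01] [ 0.30485971 -0.34762635 -2.5640342 ] 0.017927961281336235
```

View pics/s7.png

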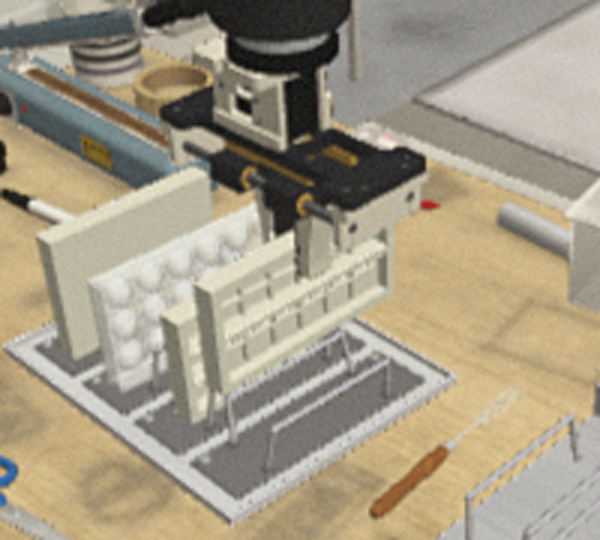

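It's lifted cleanly and upright, hanging at about (300,310) in the zoom. Carrying it to the right-hand bay.

apply_moves(plan=[[255,[0.4,-0.083,0],-0.07],[255,[0.7,-0.083,0],0],[255,[0.9,-0.083,0],0],[255,[0.9,-0.083,0],0],[255,[0.9,-0.083,0],0],[255,[0.9,-0.083,0],0],[255,[0.9,-0.083,0],0],[255,[0.9,-0.083,0],0],[255,[0.9,-0.083,0],0],[255,[0.7,-0.083,0],0],[255,[0.55,-0.083,0],0],[255,[0,0,0],0]])

```text
time_s: 10.48
tcp_pos: [0.5169, -0.334, 0.1284]
eef_rot: [179.9, 0.0, -92.7]
contact_force: [-0.2, -0.7, -3.2]
gripper_width: 0.0175
```

apply_moves(plan=[[255,[0,0,0],0],[255,[0,0,0],0]])

```text
time_s: 10.72
tcp_pos: [0.5175, -0.3317, 0.1299]
eef_rot: [180.0, 0.0, -92.5]
contact_force: [-1.0, 0.5, -2.5]
gripper_width: 0.0175
```

Run:
```python
from h import *
import cv2
c=viewer.capture("scene");f=c["frame"][110:360,290:550]
cv2.imwrite("pics/s8.png",cv2.resize(f,None,fx=3,fy=2.3,interpolation=cv2.INTER_CUBIC))
c=viewer.capture("top");f=c["frame"][150:330,320:560]
cv2.imwrite("pics/t8.png",cv2.resize(f,None,fx=3,fy=3,interpolation=cv2.INTER_CUBIC))
s=get_state();print(s["tcp_pos"],s["eef_rot"],s["contact_force"],s["gripper_width"])
```

```text
[ 0.51772893 -0.33175564  0.13022461] [-1.79997725e+02  2.91324200e-03 -9.25312027e+01] [-0.3855032  -0.71121306 -2.71985234] 0.017926893679174532
```

View pics/s8.png

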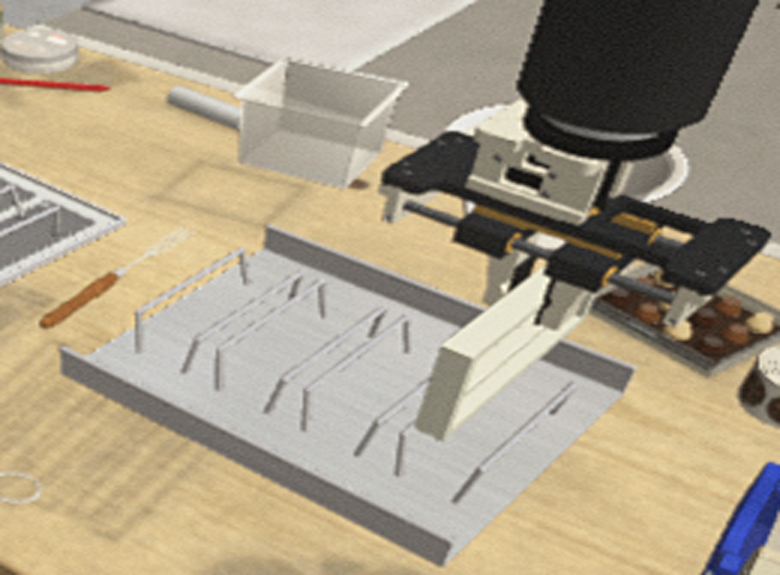

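View pics/t8.png

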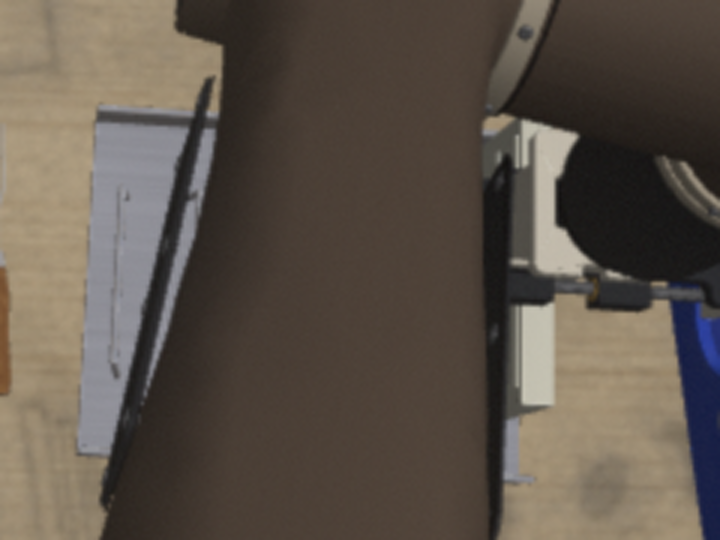

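Run:
```python
from h import *
for n in("scene","top"):
    c=viewer.capture(n)
    for X in([.4253,-.328,.1015],[.4253,-.338,.1935],[.4253,-.318,.1935]):
        q=np.array(c["K"])@(np.array(c["R"])@X+c["t"]);print(n,(q[:2]/q[2]).round(1))
    if n=="top":
        print(ray(c,(320+552/3-.3,150+403/3-.3),.1935),ray(c,(320+522/3-.3,150+403/3-.3),.1935))
    else:
        for p in((418,432),(442,440)): print(ray(c,(290+p[0]/3-.3,110+p[1]/2.3-.3),.1015))
        for p in((438,348),(470,360)): print(ray(c,(290+p[0]/3-.3,110+p[1]/2.3-.3),.1935))
```

```text
scene [431.5 299.5]
scene [446.6 265.7]
scene [435.6 260.2]
[ 0.42654243 -0.32235529  0.1015    ]
[ 0.428397  -0.3371809  0.1015   ]
[ 0.42366077 -0.31911509  0.1935    ]
[ 0.42387874 -0.33822588  0.1935    ]
top [482.4 289.8]
top [503.6 285.2]
top [492.6 284.9]
[ 0.42733893 -0.33824129  0.1935    ] [ 0.42698279 -0.32010419  0.1935    ]
```

The held mould's corners agree in both views to about 2 mm, and it's centred over bay 4. Lowering.

apply_moves(plan=[[255,[0,0,0.2],0],[255,[0,0,0.4],0],[255,[0,0,0.4],0],[255,[0,0,0.3],0],[255,[0,0,0.2],0],[255,[0,0,0.1],0],[255,[0,0,0.08],0],[255,[0,0,0.04],0],[255,[0,0,0.02],0],[255,[0,0,0],0]])

```text
time_s: 12.18
tcp_pos: [0.5177, -0.3326, 0.0434]
eef_rot: [-180.0, -0.0, -92.6]
contact_force: [-0.5, 0.0, -2.2]
gripper_width: 0.0178
```

apply_moves(plan=[[255,[0,0,0.02],0],[255,[0,0,0.02],0],[255,[0,0,0],0]])

```text
time_s: 12.55
tcp_pos: [0.5177, -0.3326, 0.0413]
eef_rot: [-180.0, -0.0, -92.6]
contact_force: [0.8, 0.6, -1.1]
gripper_width: 0.0178
```

apply_moves(plan=[[255,[0,0,0.02],0],[255,[0,0,0],0]])

```text
time_s: 12.8
tcp_pos: [0.5177, -0.3326, 0.0413]
eef_rot: [-180.0, -0.0, -92.6]
contact_force: [-2.2, 2.3, 7.1]
gripper_width: 0.0178
```

Run:
```python
from h import *
import cv2
c=viewer.capture("scene");f=c["frame"][150:360,290:550]
cv2.imwrite("pics/s9.png",cv2.resize(f,None,fx=3,fy=2.8,interpolation=cv2.INTER_CUBIC))
s=get_state();print(s["tcp_pos"],s["contact_force"],s["gripper_width"])
```

```text
[ 0.51773983 -0.33261783  0.04128405] [-3.30734413  3.03191906  7.89256137] 0.01803616957195017
```

View pics/s9.png

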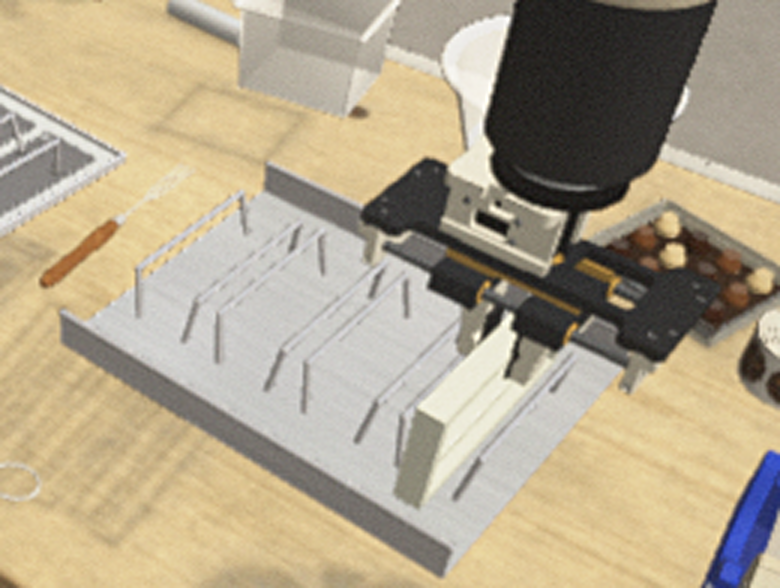

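It's standing on the rack floor with a contact force of about 8 N and sits between the hoops. Releasing and rising.

apply_moves(plan=[[200,[0,0,-0.02],0],[105,[0,0,0],0],[105,[0,0,0],0],[105,[0,0,0],0],[105,[0,0,-0.2],0],[105,[0,0,-0.4],0],[105,[0,0,-0.6],0],[105,[0,0,-0.6],0],[105,[0,0,-0.6],0],[105,[0,0,-0.4],0],[105,[0,0,-0.2],0],[105,[0,0,0],0]])

```text
time_s: 14.35
tcp_pos: [0.5179, -0.3326, 0.1918]
eef_rot: [-179.9, -0.0, -92.6]
contact_force: [0.2, -0.1, -0.1]
gripper_width: 0.0515
```

Run:
```python
from h import *
import cv2
c=viewer.capture("scene");f=c["frame"][150:360,290:550]
cv2.imwrite("pics/s10.png",cv2.resize(f,None,fx=3,fy=2.8,interpolation=cv2.INTER_CUBIC))
s=get_state();print(s["tcp_pos"],s["eef_rot"],s["gripper_width"])
p=np.array([.5177,-.3326,.19]);print(units(p,[.5024,.1806,.19],-92.6))
```

```text
[ 0.5174497  -0.33231567  0.19086216] [ 1.79993604e+02  1.86256298e-02 -9.25950301e+01] 0.05198309137662997
[-10.24    0.771  -0.   ]
```

View pics/s10.png

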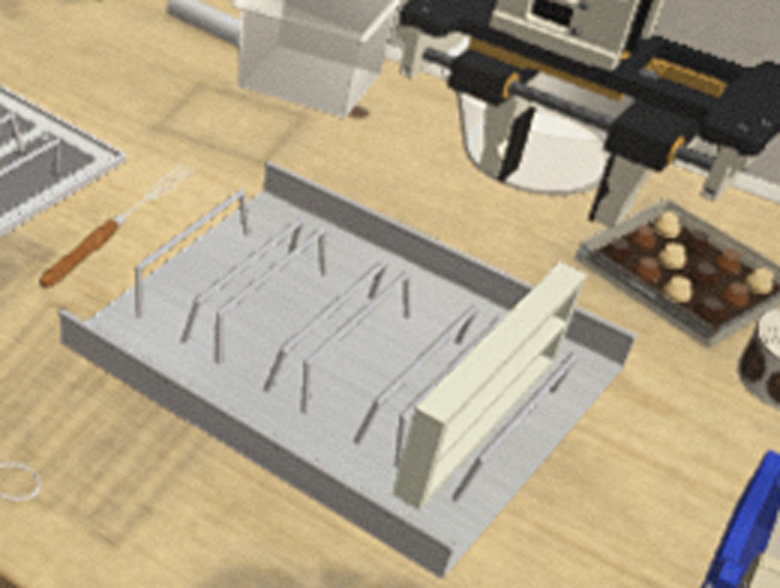

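The bar mould stands upright in bay 4, near end at about (420,450). Next is mould d.

apply_moves(plan=[[105,[-0.7,0.07,0],0],[105,[-1,0.07,0],0],[105,[-1,0.07,0],0],[105,[-1,0.07,0],0],[105,[-1,0.07,0],0],[105,[-1,0.07,0],0],[105,[-1,0.07,0],0],[105,[-1,0.07,0],0],[105,[-1,0.07,0],0],[105,[-1,0.07,0],0],[105,[-0.54,0.07,0],0.23],[105,[0,0,0],0]])

```text
time_s: 15.9
tcp_pos: [0.5015, 0.1821, 0.1898]
eef_rot: [179.9, -0.1, -93.8]
contact_force: [-0.3, 0.3, -0.1]
gripper_width: 0.0518
```

apply_moves(plan=[[105,[0,0,0],0],[105,[0,0,0],0]])

```text
time_s: 16.15
tcp_pos: [0.5022, 0.1798, 0.1909]
eef_rot: [180.0, -0.0, -94.0]
contact_force: [0.3, -0.4, -0.7]
gripper_width: 0.0517
```

apply_moves(plan=[[105,[0,0,0.4],0],[105,[0,0,0.6],0],[105,[0,0,0.6],0],[105,[0,0,0.5],0],[105,[0,0,0.3],0],[105,[0,0,0.2],0],[105,[0,0,0.16],0],[105,[0,0,0.1],0],[105,[0,0,0],0],[105,[0,0,0],0]])

```text
time_s: 17.4
tcp_pos: [0.5026, 0.181, 0.0486]
eef_rot: [-180.0, 0.0, -94.0]
contact_force: [-0.1, -0.1, 0.4]
gripper_width: 0.0513
```

apply_moves(plan=[[200,[0,0,0],0],[255,[0,0,0],0],[255,[0,0,0],0],[255,[0,0,0],0],[255,[0,0,0],0]], squeeze=30)

```text
time_s: 18.02
tcp_pos: [0.5024, 0.1809, 0.0483]
eef_rot: [-180.0, 0.0, -94.0]
contact_force: [0.2, 1.0, 0.8]
gripper_width: 0.0216
```

apply_moves(plan=[[255,[0,0,-0.1],0],[255,[0,0,-0.2],0],[255,[0,0,-0.4],0],[255,[0,0,-0.4],0],[255,[0,0,-0.4],0],[255,[0,0,-0.3],0],[255,[0,0,0],0],[255,[0,0,0],0]])

```text
time_s: 19.02
tcp_pos: [0.5017, 0.1805, 0.1375]
eef_rot: [179.9, -0.0, -94.0]
contact_force: [-0.3, -0.5, -3.4]
gripper_width: 0.022
```

Run:
```python
from h import *
import cv2
c=viewer.capture("scene");f=c["frame"][80:260,180:380]
cv2.imwrite("pics/s11.png",cv2.resize(f,None,fx=3,fy=3,interpolation=cv2.INTER_CUBIC))
s=get_state();print(s["tcp_pos"],s["eef_rot"],s["contact_force"],s["gripper_width"])
print(units([.5022,.1807,0],[.518,-.2589,0],-94))
```

```text
[0.50169485 0.18039265 0.13729076] [ 1.79927230e+02 -4.63425410e-02 -9.39795562e+01] [ 1.17158892  0.95632395 -3.22386747] 0.02196132367574802
[ 8.749 -0.929 -0.   ]
```

View pics/s11.png

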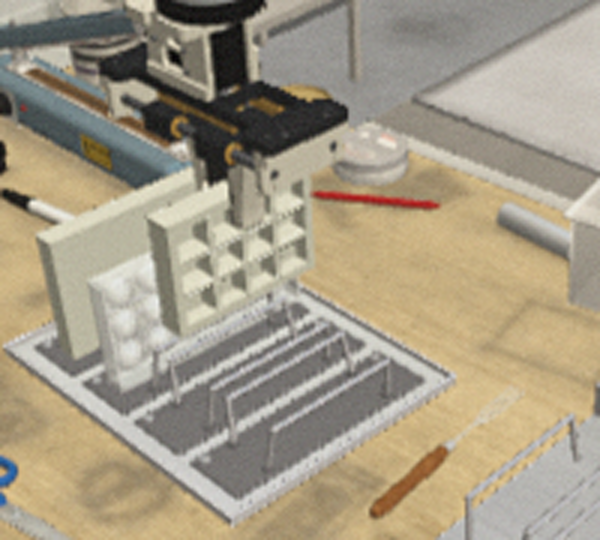

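Mould d is held upright at about (235,260) in the zoom. Carrying it to bay 3.

apply_moves(plan=[[255,[0.4,-0.0845,0],0],[255,[0.7,-0.0845,0],0],[255,[0.9,-0.0845,0],0],[255,[0.9,-0.0845,0],0],[255,[0.9,-0.0845,0],0],[255,[0.9,-0.0845,0],0],[255,[0.9,-0.0845,0],0],[255,[0.9,-0.0845,0],0],[255,[0.9,-0.0845,0],0],[255,[0.75,-0.0845,0],0],[255,[0.6,-0.0845,0],-0.23],[255,[0,0,0],0]])

```text
time_s: 20.58
tcp_pos: [0.5172, -0.2613, 0.137]
eef_rot: [179.9, -0.0, -92.8]
contact_force: [-0.2, -0.3, -3.5]
gripper_width: 0.0217
```

apply_moves(plan=[[255,[0,0,0],0],[255,[0,0,0],0],[255,[0,0,0],0]])

```text
time_s: 20.95
tcp_pos: [0.5184, -0.2583, 0.1383]
eef_rot: [-180.0, 0.0, -92.5]
contact_force: [-0.4, -0.6, -3.3]
gripper_width: 0.0218
```

Run:
```python
from h import *
import cv2
c=viewer.capture("scene");f=c["frame"][120:360,290:550]
cv2.imwrite("pics/s12.png",cv2.resize(f,None,fx=3,fy=2.5,interpolation=cv2.INTER_CUBIC))
s=get_state();print(s["tcp_pos"],s["eef_rot"],s["contact_force"],s["gripper_width"])
```

```text
[ 0.51848727 -0.2583425   0.13832527] [-1.79986222e+02 -1.34255656e-03 -9.25299197e+01] [-0.25349278 -0.09662947 -4.28263256] 0.02154253599418227
```

View pics/s12.png

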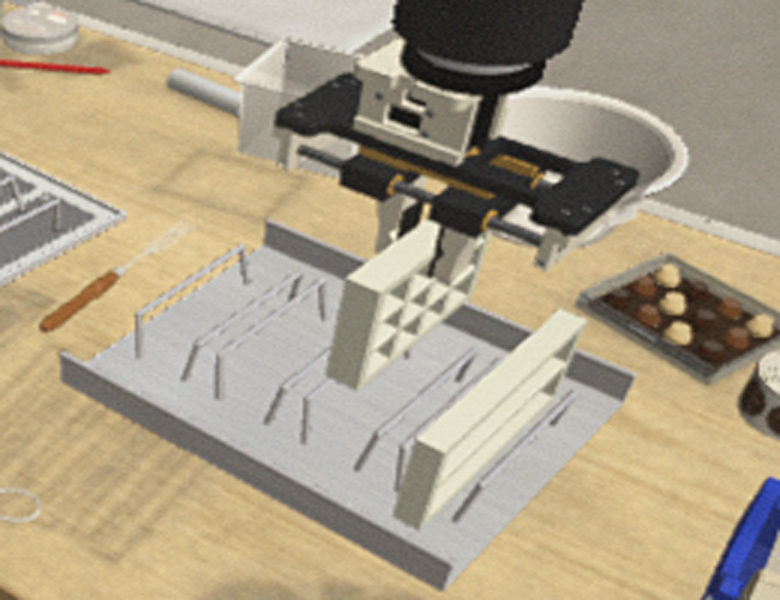

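Mould d hangs over bay 3, near bottom at about (345,385). Lowering.

apply_moves(plan=[[255,[0,0,0.2],0],[255,[0,0,0.4],0],[255,[0,0,0.4],0],[255,[0,0,0.3],0],[255,[0,0,0.2],0],[255,[0,0,0.1],0],[255,[0,0,0.08],0],[255,[0,0,0.04],0],[255,[0,0,0.03],0],[255,[0,0,0.02],0],[255,[0,0,0.02],0],[255,[0,0,0],0]])

```text
time_s: 22.5
tcp_pos: [0.5186, -0.259, 0.0494]
eef_rot: [-180.0, -0.0, -92.6]
contact_force: [-2.3, 1.7, 4.3]
gripper_width: 0.022
```

apply_moves(plan=[[255,[0,0,0.01],0],[255,[0,0,0],0]])

```text
time_s: 22.75
tcp_pos: [0.5186, -0.259, 0.0494]
eef_rot: [-180.0, -0.0, -92.6]
contact_force: [-3.1, 2.5, 8.6]
gripper_width: 0.0218
```

apply_moves(plan=[[200,[0,0,-0.02],0],[105,[0,0,0],0],[105,[0,0,0],0],[105,[0,0,0],0],[105,[0,0,-0.2],0],[105,[0,0,-0.4],0],[105,[0,0,-0.6],0],[105,[0,0,-0.6],0],[105,[0,0,-0.6],0],[105,[0,0,-0.4],0],[105,[0,0,-0.2],0],[105,[0,0,0],0]])

```text
time_s: 24.25
tcp_pos: [0.5186, -0.2589, 0.1998]
eef_rot: [-179.9, -0.0, -92.6]
contact_force: [-0.1, 0.1, -0.6]
gripper_width: 0.0517
```

Run:
```python
from h import *
import cv2
c=viewer.capture("scene");f=c["frame"][150:360,290:550]
cv2.imwrite("pics/s13.png",cv2.resize(f,None,fx=3,fy=2.8,interpolation=cv2.INTER_CUBIC))
s=get_state();print(s["tcp_pos"],s["eef_rot"],s["gripper_width"])
print(units([.5185,-.2587,.19],[.5201,.2504,.19],-92.6))
```

```text
[ 0.5181552  -0.25878733  0.1988717 ] [ 1.79990045e+02  1.74269930e-02 -9.25936584e+01] 0.05152020870463313
[-10.173   0.43   -0.   ]
```

View pics/s13.png

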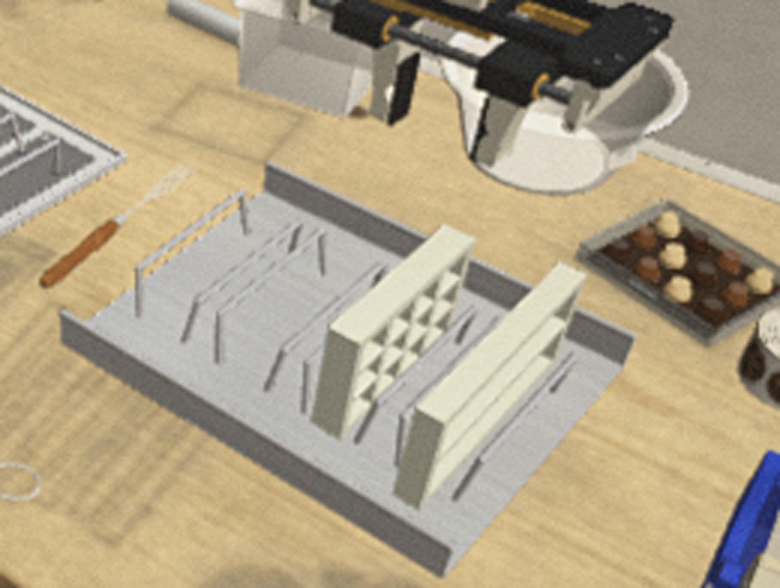

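Mould d is standing in bay 3, near end at about (340,390). Next is mould a. The turn from -92.6 to -95 is +0.4.

apply_moves(plan=[[105,[-0.7,0.039,0],0],[105,[-1,0.039,0],0],[105,[-1,0.039,0],0],[105,[-1,0.039,0],0],[105,[-1,0.039,0],0],[105,[-1,0.039,0],0],[105,[-1,0.039,0],0],[105,[-1,0.039,0],0],[105,[-1,0.039,0],0],[105,[-0.97,0.039,0],0],[105,[-0.5,0.039,0],0.4],[105,[0,0,0],0]])

```text
time_s: 25.8
tcp_pos: [0.5192, 0.2513, 0.1974]
eef_rot: [179.9, -0.1, -94.9]
contact_force: [-0.5, -1.2, -0.3]
gripper_width: 0.0516
```

apply_moves(plan=[[105,[0,0,0],0],[105,[0,0,0],0],[105,[0,0,0],0]])

```text
time_s: 26.18
tcp_pos: [0.52, 0.2493, 0.1993]
eef_rot: [-180.0, 0.0, -95.0]
contact_force: [1.2, 0.6, 0.9]
gripper_width: 0.0514
```

apply_moves(plan=[[105,[0,0,0.4],0],[105,[0,0,0.6],0],[105,[0,0,0.6],0],[105,[0,0,0.5],0],[105,[0,0,0.3],0],[105,[0,0,0.2],0],[105,[0,0,0.18],0],[105,[0,0,0.14],0],[105,[0,0,0],0],[105,[0,0,0],0]])

```text
time_s: 27.42
tcp_pos: [0.5202, 0.2502, 0.0536]
eef_rot: [-180.0, 0.0, -95.0]
contact_force: [0.8, -0.8, -0.5]
gripper_width: 0.0516
```

apply_moves(plan=[[200,[0,0,0],0],[255,[0,0,0],0],[255,[0,0,0],0],[255,[0,0,0],0],[255,[0,0,0],0]], squeeze=30)

```text
time_s: 28.05
tcp_pos: [0.52, 0.2501, 0.0532]
eef_rot: [-180.0, 0.0, -95.0]
contact_force: [-0.4, 0.9, 1.4]
gripper_width: 0.0216
```

apply_moves(plan=[[255,[0,0,-0.1],0],[255,[0,0,-0.2],0],[255,[0,0,-0.4],0],[255,[0,0,-0.4],0],[255,[0,0,-0.4],0],[255,[0,0,-0.3],0],[255,[0,0,0],0],[255,[0,0,0],0]])

```text
time_s: 29.05
tcp_pos: [0.5194, 0.2497, 0.1424]
eef_rot: [179.9, -0.0, -95.0]
contact_force: [-0.9, -0.2, -3.1]
gripper_width: 0.0211
```

Run:
```python
from h import *
import cv2
c=viewer.capture("scene");f=c["frame"][80:260,180:380]
cv2.imwrite("pics/s14.png",cv2.resize(f,None,fx=3,fy=3,interpolation=cv2.INTER_CUBIC))
s=get_state();print(s["tcp_pos"],s["eef_rot"],s["contact_force"],s["gripper_width"])
print(units([.5199,.2501,0],[.5215,-.1858,0],-95))
```

```text
[0.51931835 0.24964088 0.14222248] [ 1.79927825e+02 -5.39592384e-02 -9.49981999e+01] [-0.20697245  0.2431476  -3.44664117] 0.021513784914438373
[ 8.682 -0.792 -0.   ]
```

View pics/s14.png

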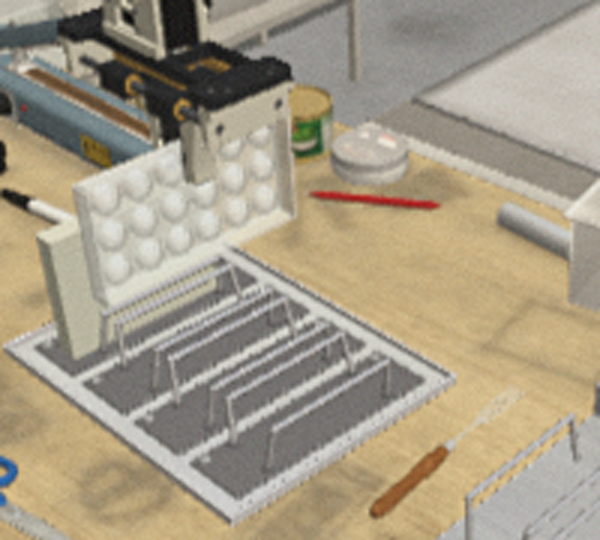

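Mould a is held level at about (190,210). Carrying it to bay 2.

apply_moves(plan=[[255,[0.4,-0.072,0],0],[255,[0.7,-0.072,0],0],[255,[0.9,-0.072,0],0],[255,[0.9,-0.072,0],0],[255,[0.9,-0.072,0],0],[255,[0.9,-0.072,0],0],[255,[0.9,-0.072,0],0],[255,[0.9,-0.072,0],0],[255,[0.9,-0.072,0],0],[255,[0.7,-0.072,0],0],[255,[0.58,-0.072,0],-0.4],[255,[0,0,0],0]])

```text
time_s: 30.6
tcp_pos: [0.5204, -0.1881, 0.1423]
eef_rot: [179.9, -0.0, -92.7]
contact_force: [0.7, 0.0, -3.0]
gripper_width: 0.0216
```

apply_moves(plan=[[255,[0,0,0],0],[255,[0,0,0],0],[255,[0,0,0],0]])

```text
time_s: 30.98
tcp_pos: [0.5217, -0.1852, 0.1432]
eef_rot: [-180.0, 0.0, -92.5]
contact_force: [-0.2, -0.1, -3.8]
gripper_width: 0.0215
```

Run:
```python
from h import *
import cv2
c=viewer.capture("scene");f=c["frame"][120:360,290:550]
cv2.imwrite("pics/s15.png",cv2.resize(f,None,fx=3,fy=2.5,interpolation=cv2.INTER_CUBIC))
s=get_state();print(s["tcp_pos"],s["eef_rot"],s["contact_force"],s["gripper_width"])
```

```text
[ 0.52169298 -0.18522565  0.14324731] [-1.79993087e+02  2.59344826e-03 -9.25364335e+01] [-0.53468778  0.74808036 -3.36883373] 0.021739317096704933
```

View pics/s15.png

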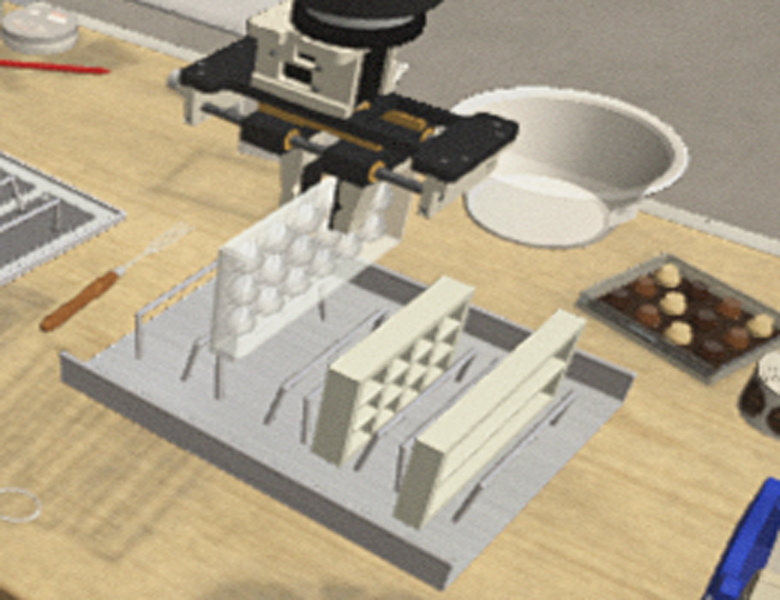

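Mould a is over bay 2, near bottom at about (228,352). Lowering.

apply_moves(plan=[[255,[0,0,0.2],0],[255,[0,0,0.4],0],[255,[0,0,0.4],0],[255,[0,0,0.3],0],[255,[0,0,0.2],0],[255,[0,0,0.1],0],[255,[0,0,0.08],0],[255,[0,0,0.04],0],[255,[0,0,0.03],0],[255,[0,0,0.02],0],[255,[0,0,0.02],0],[255,[0,0,0],0]])

```text
time_s: 32.52
tcp_pos: [0.5219, -0.1859, 0.0544]
eef_rot: [-180.0, -0.0, -92.6]
contact_force: [-2.2, 0.7, 4.2]
gripper_width: 0.0215
```

apply_moves(plan=[[255,[0,0,0.01],0],[255,[0,0,0],0]])

```text
time_s: 32.78
tcp_pos: [0.5219, -0.186, 0.0543]
eef_rot: [-179.9, -0.0, -92.6]
contact_force: [-4.4, 2.2, 8.4]
gripper_width: 0.0215
```

apply_moves(plan=[[200,[0,0,-0.02],0],[105,[0,0,0],0],[105,[0,0,0],0],[105,[0,0,0],0],[105,[0,0,-0.2],0],[105,[0,0,-0.4],0],[105,[0,0,-0.6],0],[105,[0,0,-0.6],0],[105,[0,0,-0.6],0],[105,[0,0,-0.4],0],[105,[0,0,-0.2],0],[105,[0,0,0],0]])

```text
time_s: 34.28
tcp_pos: [0.5219, -0.1858, 0.2047]
eef_rot: [-179.9, 0.0, -92.6]
contact_force: [-0.1, 1.4, 0.1]
gripper_width: 0.0516
```

Run:
```python
from h import *
import cv2
c=viewer.capture("scene");f=c["frame"][150:360,290:550]
cv2.imwrite("pics/s16.png",cv2.resize(f,None,fx=3,fy=2.8,interpolation=cv2.INTER_CUBIC))
c=viewer.capture("top");cv2.imwrite("pics/t16.png",c["frame"])
s=get_state();print(s["tcp_pos"],s["eef_rot"],s["gripper_width"])
print(units([.5218,-.1857,.19],[.5088,.3223,.19],-92.6))
```

```text
[ 0.52112536 -0.18564557  0.20337417] [ 1.79934946e+02  1.62584736e-02 -9.25963437e+01] 0.05121492344691429
[-10.138   0.721  -0.   ]
```

View pics/s16.png

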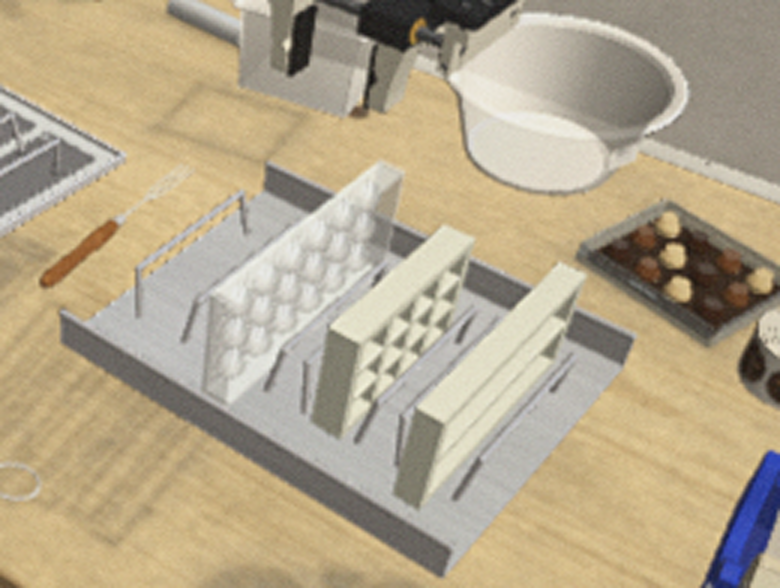

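View pics/t16.png

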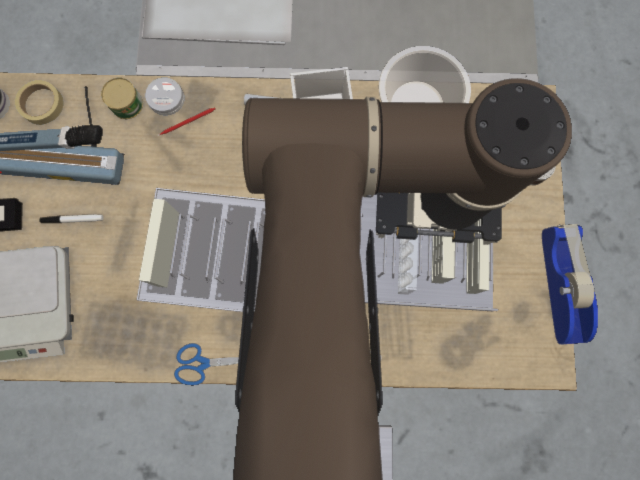

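Three are standing upright: a at (210,350), d at (340,390) and b at (420,450) in the zoom. The last mould, c, is undisturbed in the left holder (top view (155,243)).

apply_moves(plan=[[105,[-0.7,0.0655,0],0],[105,[-1,0.0655,0],0],[105,[-1,0.0655,0],0],[105,[-1,0.0655,0],0],[105,[-1,0.0655,0],0],[105,[-1,0.0655,0],0],[105,[-1,0.0655,0],0],[105,[-1,0.0655,0],0],[105,[-1,0.0655,0],0],[105,[-0.94,0.0655,0],0],[105,[-0.5,0.0655,0],0.4],[105,[0,0,0],0]])

```text
time_s: 35.88
tcp_pos: [0.5077, 0.3236, 0.2023]
eef_rot: [179.9, -0.1, -94.9]
contact_force: [-0.3, -0.8, -0.5]
gripper_width: 0.0515
```

apply_moves(plan=[[105,[0,0,0],0],[105,[0,0,0],0],[105,[0,0,0],0]])

```text
time_s: 36.25
tcp_pos: [0.5087, 0.3216, 0.2043]
eef_rot: [-180.0, 0.0, -95.0]
contact_force: [0.1, -0.5, -0.3]
gripper_width: 0.0515
```

apply_moves(plan=[[105,[0,0,0.4],0],[105,[0,0,0.6],0],[105,[0,0,0.5],0],[105,[0,0,0.5],0],[105,[0,0,0.3],0],[105,[0,0,0.2],0],[105,[0,0,0.16],0],[105,[0,0,0.1],0],[105,[0,0,0],0],[105,[0,0,0],0]])

```text
time_s: 37.5
tcp_pos: [0.5087, 0.3226, 0.0666]
eef_rot: [-180.0, 0.0, -95.0]
contact_force: [-0.3, 0.6, 0.9]
gripper_width: 0.0515
```

apply_moves(plan=[[200,[0,0,0],0],[255,[0,0,0],0],[255,[0,0,0],0],[255,[0,0,0],0],[255,[0,0,0],0]], squeeze=30)

```text
time_s: 38.12
tcp_pos: [0.5086, 0.3224, 0.0663]
eef_rot: [-180.0, 0.0, -95.0]
contact_force: [0.0, -0.9, 0.9]
gripper_width: 0.0197
```

apply_moves(plan=[[255,[0,0,-0.1],0],[255,[0,0,-0.2],0],[255,[0,0,-0.4],0],[255,[0,0,-0.4],0],[255,[0,0,-0.4],0],[255,[0,0,-0.3],0],[255,[0,0,0],0],[255,[0,0,0],0]])

```text
time_s: 39.12
tcp_pos: [0.508, 0.322, 0.1554]
eef_rot: [179.9, -0.0, -95.0]
contact_force: [0.1, -0.5, -2.2]
gripper_width: 0.02
```

Run:
```python
from h import *
import cv2
c=viewer.capture("scene");f=c["frame"][60:260,160:380]
cv2.imwrite("pics/s17.png",cv2.resize(f,None,fx=3,fy=3,interpolation=cv2.INTER_CUBIC))
s=get_state();print(s["tcp_pos"],s["eef_rot"],s["contact_force"],s["gripper_width"])
print(units([.5087,.3221,0],[.5243,-.112,0],-95))
```

```text
[0.50795874 0.32191399 0.15518672] [ 1.79930565e+02 -6.38030394e-02 -9.49967671e+01] [ 1.01239688  0.17606651 -2.4960442 ] 0.019789293434052432
[ 8.622 -1.067 -0.   ]
```

View pics/s17.png

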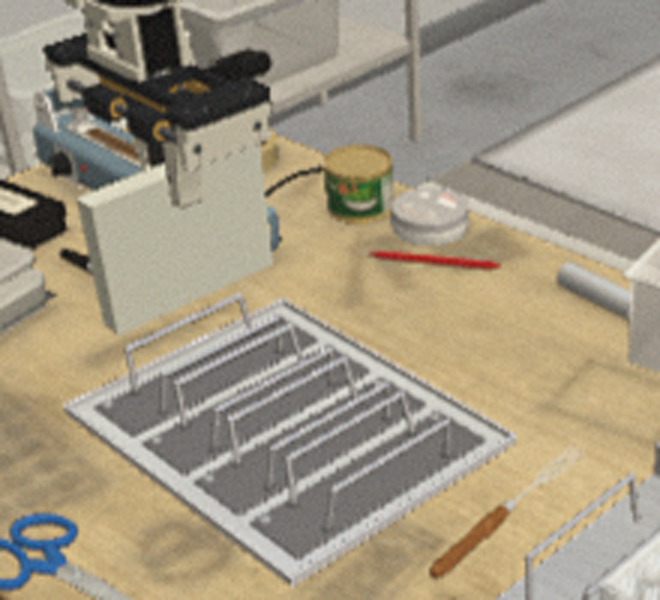

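Mould c is lifted upright at about (175,240). Carrying it to bay 1.

apply_moves(plan=[[255,[0.4,-0.097,0],0],[255,[0.7,-0.097,0],0],[255,[0.9,-0.097,0],0],[255,[0.9,-0.097,0],0],[255,[0.9,-0.097,0],0],[255,[0.9,-0.097,0],0],[255,[0.9,-0.097,0],0],[255,[0.9,-0.097,0],0],[255,[0.9,-0.097,0],0],[255,[0.7,-0.097,0],0],[255,[0.52,-0.097,0],-0.4],[255,[0,0,0],0]])

```text
time_s: 40.67
tcp_pos: [0.5232, -0.1138, 0.1555]
eef_rot: [179.9, -0.0, -92.7]
contact_force: [0.1, 0.6, -3.1]
gripper_width: 0.02
```

apply_moves(plan=[[255,[0,0,0],0],[255,[0,0,0],0],[255,[0,0,0],0]])

```text
time_s: 41.05
tcp_pos: [0.5242, -0.1111, 0.1562]
eef_rot: [-180.0, 0.0, -92.5]
contact_force: [0.3, 0.9, -2.3]
gripper_width: 0.0197
```

Run:
```python
from h import *
import cv2
c=viewer.capture("scene");f=c["frame"][120:360,290:550]
cv2.imwrite("pics/s18.png",cv2.resize(f,None,fx=3,fy=2.5,interpolation=cv2.INTER_CUBIC))
s=get_state();print(s["tcp_pos"],s["eef_rot"],s["contact_force"],s["gripper_width"])
```

```text
[ 0.52421987 -0.11111405  0.15620814] [-1.79993978e+02  2.01599446e-03 -9.25347368e+01] [ 0.13116373  0.4723808  -3.57421426] 0.01953869597984235
```

View pics/s18.png

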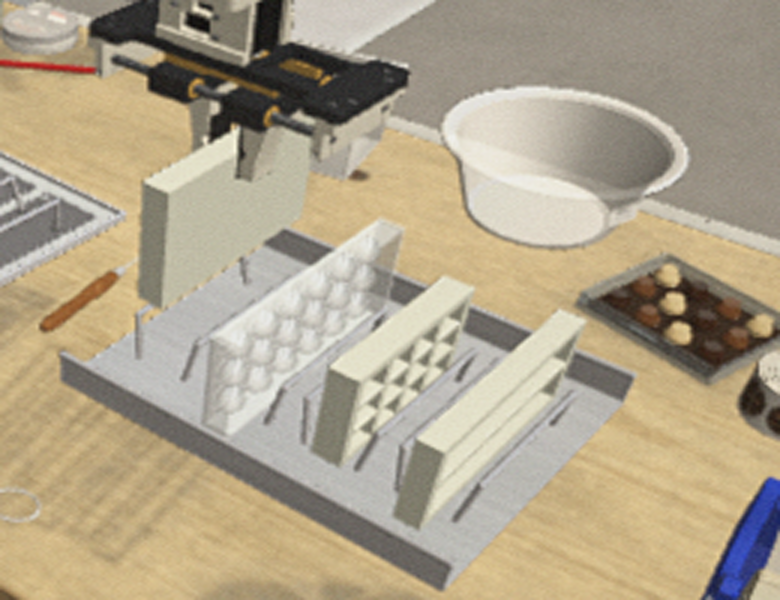

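Over bay 1, near bottom at about (150,300). Lowering.

apply_moves(plan=[[255,[0,0,0.2],0],[255,[0,0,0.4],0],[255,[0,0,0.4],0],[255,[0,0,0.3],0],[255,[0,0,0.2],0],[255,[0,0,0.1],0],[255,[0,0,0.08],0],[255,[0,0,0.04],0],[255,[0,0,0.03],0],[255,[0,0,0.02],0],[255,[0,0,0.02],0],[255,[0,0,0],0]])

```text
time_s: 42.6
tcp_pos: [0.5244, -0.1117, 0.0673]
eef_rot: [-180.0, -0.0, -92.6]
contact_force: [-2.8, 0.9, 4.6]
gripper_width: 0.0197
```

apply_moves(plan=[[255,[0,0,0.01],0],[255,[0,0,0],0]])

```text
time_s: 42.85
tcp_pos: [0.5244, -0.1117, 0.0673]
eef_rot: [-180.0, -0.0, -92.6]
contact_force: [-4.3, 1.9, 10.1]
gripper_width: 0.0198
```

Contact is firm on the floor. Releasing, rising, then moving the arm clear to the left.

apply_moves(plan=[[200,[0,0,-0.02],0],[105,[0,0,0],0],[105,[0,0,0],0],[105,[0,0,0],0],[105,[0,0,-0.2],0],[105,[0,0,-0.4],0],[105,[0,0,-0.6],0],[105,[0,0,-0.6],0],[105,[0,0,-0.6],0],[105,[0,0,-0.4],0],[105,[0,0,-0.2],0],[105,[0,0,0],0]])

```text
time_s: 44.35
tcp_pos: [0.5244, -0.1116, 0.2177]
eef_rot: [-179.9, 0.0, -92.6]
contact_force: [0.4, 0.6, -0.3]
gripper_width: 0.0516
```

apply_moves(plan=[[105,[-0.7,0,0],0],[105,[-1,0,0],0],[105,[-1,0,0],0],[105,[-1,0,0],0],[105,[-1,0,0],0],[105,[-1,0,0],0],[105,[-1,0,0],0],[105,[-1,0,0],0],[105,[-1,0,0],0],[105,[-1,0,0],0],[105,[-0.5,0,0],0],[105,[0,0,0],0]])

```text
time_s: 45.85
tcp_pos: [0.5466, 0.3989, 0.2151]
eef_rot: [179.9, -0.1, -92.5]
contact_force: [-0.1, -0.4, -0.2]
gripper_width: 0.0512
```

apply_moves(plan=[[105,[0,0,0],0],[105,[0,0,0],0],[105,[0,0,0],0],[105,[0,0,0],0]])

```text
time_s: 46.35
tcp_pos: [0.5474, 0.3973, 0.2175]
eef_rot: [-180.0, 0.0, -92.6]
contact_force: [0.1, 0.1, -0.2]
gripper_width: 0.0516
```

Run:
```python
from h import *
import cv2
c=viewer.capture("scene");f=c["frame"][150:360,290:550]
cv2.imwrite("pics/s19.png",cv2.resize(f,None,fx=3,fy=2.8,interpolation=cv2.INTER_CUBIC))
c=viewer.capture("top");f=c["frame"][170:330,330:520]
cv2.imwrite("pics/t19.png",cv2.resize(f,None,fx=4,fy=3.7,interpolation=cv2.INTER_CUBIC))
s=get_state();print(s["time_s"],s["tcp_pos"],s["contact_force"],s["gripper_width"])
```

```text
46.45 [0.54730852 0.3975666  0.21737262] [ 0.36168302  0.73520773 -0.20539864] 0.05135677738490158
```

View pics/s19.png

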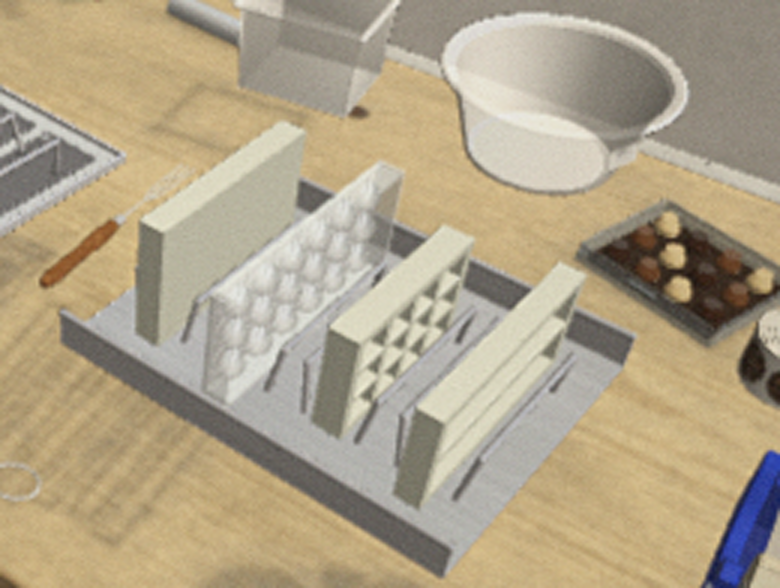

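View pics/t19.png

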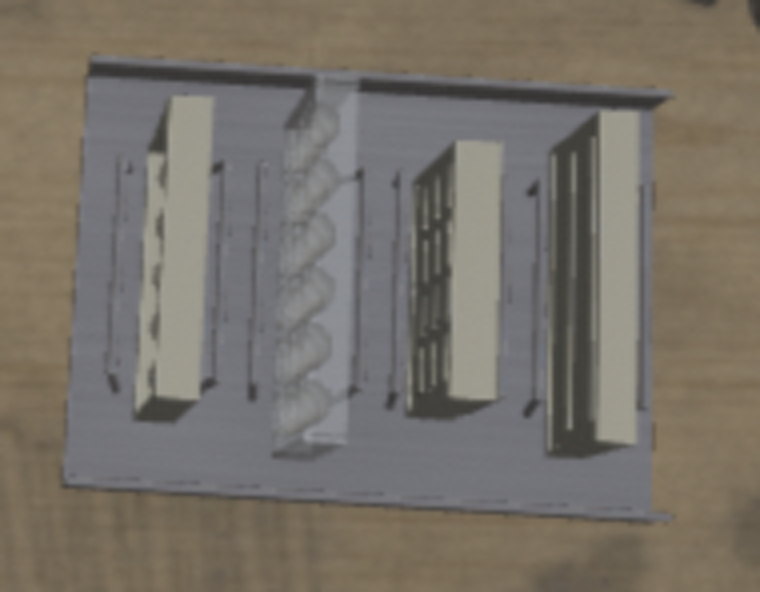

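Both views show four upright moulds in the order c, a, d, b. As a quick numeric check, I'll put their top centres in the rack frame.

Run:
```python
from h import *
c=viewer.capture("top")
o=np.array([.5196,-.2224]);a=np.radians(-2.6);R=np.array([[np.cos(a),np.sin(a)],[-np.sin(a),np.cos(a)]])
for n,q,h in[("c",[(170,96),(213,98),(199,401),(158,398)],.118),("a",[(317,72),(360,76),(347,444),(304,441)],.105),("d",[(457,141),(502,143),(497,401),(450,400)],.1),("b",[(600,110),(638,112),(637,443),(595,442)],.092)]:
    P=np.array([R@(ray(c,(330+x/4-.4,170+y/3.7-.4),.012+h)[:2]-o) for x,y in q]); v=P[0]+P[1]-P[2]-P[3]
    print(n,P.mean(0).round(4),"len",(np.linalg.norm(v)/2).round(4),"yaw",np.degrees(np.arctan2(v[1],v[0])).round(1))
```

```text
c [-0.001   0.1085] len 0.1633 yaw 0.4
a [0.0016 0.0342] len 0.2014 yaw 0.0
d [-0.0006 -0.0388] len 0.1417 yaw -0.1
b [ 0.0032 -0.1116] len 0.1831 yaw -0.1
```

All within about 3 mm of their bays, so I'm handing in.

```bash
python3 -c "
from plant import close_job
print(close_job())"
```

```text
the job is handed in; nothing more can be done
None
```

All four moulds now stand in the filling rack in tray order (c, a, d, b from left to right), and I handed the job in at about 46.5 s. The hand-in reports no verdict, so this rests on my own checks.

**How it went:** I moved them right to left (b, d, a, c). I lowered each until it touched the floor at about 8–10 N, then released it and moved the arm clear.

**Last checks:**
- **Position:** in the top view, the top centres lie within about 3 mm of the bay middles in both x and y. Each is aligned with its bay to within 0.5°.
- **Standing:** both views show all four upright between the hoops, and nothing else was disturbed.
- **Robot:** the gripper is open and clear of everything, with under 1 N of measured force.

**What disagreed:**
- **Missed first grasp:** the first grasp, on mould b, closed on nothing. The camera showed the fingertips about 32 mm above the reported TCP height. I lowered all the grasps by that amount and every later grasp held; I did not find the cause.
- **Gripper width:** it read about 2 mm less than the stated mould thicknesses.

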